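# Click the sliding stop of the glass tray into its notch

### The arm

A 6-joint arm with a two-finger parallel gripper is mounted at the origin on a cart in front of the work surface, level with it; the furniture and walls round the work are solid. World frame = base frame: x ahead of the robot, y to its left, z up, the work surface at z = 0. Lengths are in m, angles in rad, forces in N, time in s.
With the tool pointing down it reaches from about 0.35 to 0.975 m from the base axis. Payload 4.9 kg.
Tool frame: the origin (TCP) lies midway between the tips of the shut fingers; the grasp point (between the pads) lies 19 mm behind it; z points along the fingers, y is the line along which they close (so a half turn about z gives the same grasp; the last joint's range is limited). The gripper opens to 85 mm and grips with 20 to 120 N. Pads are 22 mm wide; open, the fingers measure 114 mm over their backs; the gripper's body (76 mm by 85 mm) begins 54 mm behind the grasp point. The pads swing forward as they close: fully open they stand 13 mm farther back than shut.
Start: joints at [-1.415, 0.053, 1.613, -0, 1.476, -0.119], TCP at [0.17, -0.602, 0.231] pointing down, gripper open.
Joint ranges: [-3.01, 3.01], [-1.01, 2.22], [0.06, 2.58], [-1.02, 4.17], [0.09, 2.62], [-3.14, 3.14]. Speed limits (rad/s): [2.57, 2.57, 3.14, 3.14, 3.14, 3.14].

### API

Orientations are given as a unit quaternion [w, x, y, z].
In Python, from plant import * gives the robot as it stands.
- The arm moves only by the tool jog_arm, never from a script. Its argument "targets" is a list of rows, each a list of 3 entries, a list of its own where there are three numbers: the shift along the tool's x, y, z in units of 25 mm (1.0 is 25 mm), then the turn, a rotation vector about the tool's x, y, z in units of 8 degrees (1.0 is 8 degrees), then the opening in per cent of the stroke, from 0 (shut) to 100 (fully open). A call has 1 to 8 rows; each row is the pose to reach, as a shift and turn from the pose commanded when the call began, along the tool's axes at that moment; what a row does not reach only later rows make up. A row lasts 1/8 s, in which the tool goes at most 62.5 mm and 10.7 degrees, less where a joint would pass 70% of its speed; a pose out of reach is approached as far as the arm can. A call with a gripper value outside its range is refused whole. The fingers move at their own pace and stop on an object; the grip force is fixed at half the most. Time passes only in rows, so rows that repeat a pose let the fingers close. It gives the time, the measured TCP pose, the force, the opening and the grip force at its end, in the units of the state.
- state(): the state, without advancing time (a new reading comes with each control period).
- grab_frame(name): name is "scene" or "side" or "wrist"; returns (picture, depth): 400x640x3 uint8, red, green, blue; 400x640 float32, m along the optical axis (not along the pixel's ray), 0 where there is no reading.
- camera_params(name): a dict with "fovy" (degrees; the focal length in pixels is half the picture's height over the tangent of half this angle, whatever the lens; pixels are square), "cx", "cy" (the principal point, pixels), "rvec" (rotation vector, rad) and "tvec" (3), from world to camera coordinates, as OpenCV has them; the wrist camera has in their place "hand_eye" (4x4, takes a point from camera to tool coordinates, whose origin is the TCP and whose axes are the flange's). Camera axes: x right, y down, z forward; pixel columns grow to the right and rows downward; lengths in m; the calibration is good to about 2 mm. A picture is of the moment at which its call begins: read the wrist's pose just before it. camera_params takes no time and is no camera call.
- job_done(): hands the job in; it is judged then, once.
The state is a dict: "time": time; "joint_pos": joint angles; "joint_vel": joint speeds; "joint_efforts": joint torques, N m; "tool_pos": TCP position; "tool_rot": TCP orientation; "contact_force": force on the tool from outside, world axes, zero at the start; "ft_torque": the same for the moment, N m; "gripper_width": opening from 0.0 (shut) to 1.0 (fully open); "grasp_force": force on a finger pad.
Only numpy, scipy, OpenCV 4.12 (cv2) and the standard library are available. Lean on these libraries where they do the work, as an engineer would, in place of code of your own. Each camera call takes 0.05 s, during which the arm holds its last target. There are 200 camera calls.

### The job

Close off the row of espresso glasses in the tray: with your fingertips, gently push the tray's sliding stop along its rail towards the glasses until its spring pin clicks into the notch of the dark clip, without forcing it past the notch. Only push the stop, do not grip it; do not touch, lift or tip the glasses yourself (the stop may nudge them along, and they must end standing in the tray), and leave everything else where it is. Then take the hand away.

Things in the scene. Friction and masses are not known exactly. Their poses are not given: they have to be found in the camera images.
- tray: Fixed steel tray for glasses, 280 mm long (y), 62 wide, z up. Origin: on the worktop under the middle of the glass channel. Floor 8 mm up; channel x -26 to +25 mm. Aluminium guide rail at x -36 to -26 mm (robot's side), top 24 mm above the worktop; thin wall on the far side, top 24 mm; end wall 32 mm tall at +y (inner face y +132 mm); the -y end is open.
- stop_slide (a joint): Travel of the sliding stop along the rail, in m: 0 at the tray's open end, grows along the tray's +y (towards the glasses), at most 0.10. About 1 N of plain friction all along; it stays where it is left.
- push_face (a point): Centre of the stop's push face: the flat -y side of its upright black tab, which is 40 mm wide (tray x), 10 thick, 32 to 76 mm above the worktop. The point is 56 mm up; its axes are the tray's. It is the rearmost part of the stop; behind it only the 24 mm high rail and walls are in the way. Push here along tray +y to move the stop.
- fence (a point): Middle of the foot of the stop's steel fence, on its glass side, 8 mm above the worktop: a plate across the channel, 6 mm thick, top 36 mm above the worktop, 36 mm ahead (+y) of the push face. A black saddle (top 36 mm) joins it to the tab. Moves with the stop.
- pin (a point): Tip (when extended) of the stop's spring-loaded roller pin, an 8 mm steel roller under a steel barrel on the robot's side of the stop, 17 mm above the worktop, 18 mm ahead (+y) of the push face and 17 mm to its -x side. Moves with the stop.
- clip: Fixed dark steel notch clip, 44 mm long, on the robot's side of the rail; its place along the rail varies. Axes as the tray's. Origin: at worktop height, straight below the notch; the pin is seated when straight above it. A low ridge (crest 7 mm before the notch, at -y; top 20 mm up) and a high ridge (9 mm after it, at +y; top 23 mm up) bound the notch.
- notch (a point): The notch between the clip's two ridges, where the pin's tip comes to rest, 17 mm up. Pin 14 mm short of it: low ridge met, push rises to about 10 N, then falls away at the crest and the stop springs the last few mm by itself. Beyond, the high ridge resists up to about 15 N; a harder push drives the stop past.
- glass_1: Clear espresso glass 1, 46 mm wide at the rim, 57 mm tall, 70 g, standing upright and loose in the tray's channel (1 is nearest the end wall, 3 nearest the stop). Origin: centre of its underside. The fence may shove it along the channel.
- glass_2: Clear espresso glass 2, 46 mm wide at the rim, 57 mm tall, 70 g, standing upright and loose in the tray's channel (1 is nearest the end wall, 3 nearest the stop). Origin: centre of its underside. The fence may shove it along the channel.
- glass_3: Clear espresso glass 3, 46 mm wide at the rim, 57 mm tall, 70 g, standing upright and loose in the tray's channel (1 is nearest the end wall, 3 nearest the stop). Origin: centre of its underside. The fence may shove it along the channel.
- tamper: Bystander: barista's tamper standing on its 58 mm steel base, brown knob, 90 mm tall. Origin: centre of its underside.
- timer: Bystander: flat white kitchen timer, 60 x 72 x 23 mm. Origin: centre of its underside.
- jigger: Bystander: steel double-cone jigger, 45 mm across, 92 mm tall. Origin: centre of its underside.
- milk_pitcher: Bystander: steel milk pitcher, 74 x 97 x 89 mm. Origin: centre of its underside.
- spice_jar: Bystander: small round spice jar with dark lid, 44 mm across, 105 mm tall, the one nearest behind the tray. Origin: centre of its underside.
- mug: Bystander: white espresso mug, 61 x 85 x 53 mm. Origin: centre of its underside.
Mind the look-alikes: they are no part of the job. What is shaped like the glass_2 but purple or red is not meant.

How it is judged:
By the outcome, as a careful person would: the job done as asked, in the order asked, and still so for the second after the job is handed in, with the robot touching nothing.
It also fails if it takes over 42 s, if anything falls off the work surface, if the arm or the gripper's body presses on something with over 40 N, if the wrist force passes 120 N, or if a joint passes its speed limit or range.

## Working session

There is one attempt and no reset: what is moved stays moved. The work goes in short steps, Python scripts to look and compute and a tool call to move; the robot and the scene stay as the last step left them, time stands still between calls to the robot, and variables do not carry over. Pictures are saved under pics/ and viewed, at most 10 in all, crops included, and the job is handed in when it is done.

Besides the shell and the picture viewer there is one more tool, called after "Emit:" as a command line: name --argument value ..., lists and objects as JSON in quotes. jog_arm: Moves the arm, as the interface text tells. Its arguments: {"type":"object","properties":{"targets":{"type":"array"}},"required":["targets"]}

```bash
mkdir -p pics
cat > h.py <<'E'
from plant import *
import numpy as np, cv2
from scipy.spatial.transform import Rotation as R
def cam(n):
    p=camera_params(n); f=200/np.tan(np.radians(p["fovy"])/2)
    if "rvec" in p:
        Rm=R.from_rotvec(np.ravel(p["rvec"])).as_matrix(); return f,p["cx"],p["cy"],Rm.T,-Rm.T@np.ravel(p["tvec"])
    s=state(); q=np.array(s["tool_rot"]); T=R.from_quat(q[[1,2,3,0]]).as_matrix(); H=np.array(p["hand_eye"])
    return f,p["cx"],p["cy"],T@H[:3,:3],T@H[:3,3]+np.array(s["tool_pos"])
def cloud(c,d):
    f,cx,cy,Rw,t=c; v,u=np.mgrid[:400,:640]
    return np.stack([(u-cx)/f*d,(v-cy)/f*d,d],-1)@Rw.T+t
def ray(c,u,v,z):
    f,cx,cy,Rw,t=c; r=Rw@np.array([(u-cx)/f,(v-cy)/f,1]); return t+r*(z-t[2])/r[2]
def proj(c,P):
    f,cx,cy,Rw,t=c; q=(np.asarray(P)-t)@Rw; return q[...,0]/q[...,2]*f+cx,q[...,1]/q[...,2]*f+cy
E
python3 - <<'E'
from h import *
for n in("scene","side"):
    c=cam(n);im,d=grab_frame(n);cv2.imwrite(f"pics/{n}.png",im[...,::-1]);np.savez(f"{n}.npz",im=im,d=d);print(n,c[0],c[4],c[3][:,2],(d>0).mean())
print(state())
E
```

```text
scene 434.5230003517679 [-0.23957881  1.11839589  0.63608826] [ 0.58738167 -0.69910851 -0.40771321] 0.88794921875
side 492.99559281570737 [ 0.27517381 -1.22227326  0.93661332] [ 0.1866204   0.82631168 -0.53139611] 0.9758984375
{'time': 0.1, 'joint_pos': array([-1.41501521e+00,  5.32840820e-02,  1.61411768e+00,  3.24524719e-05,
        1.47598823e+00, -1.19018419e-01]), 'joint_vel': array([ 0.0017301 , -0.00234302, -0.00390477,  0.00051007, -0.00103151,
        0.00131333]), 'joint_efforts': array([ 5.60978351e-04, -3.94901991e+01, -3.71362925e+01, -8.63477089e-05,
        3.93830225e-03, -1.42764819e-05]), 'tool_pos': array([ 0.1695096 , -0.60101083,  0.23021344]), 'tool_rot': array([-8.98812824e-04,  9.90575305e-01,  1.36966263e-01, -3.68545157e-07]), 'contact_force': array([ 0.08374821, -0.37091472,  0.27224547]), 'ft_torque': array([-0.01649705,  0.01107827, -0.02832953]), 'grasp_force': 0.0, 'gripper_width': 0.9961096070504694}
```

View pics/scene.png

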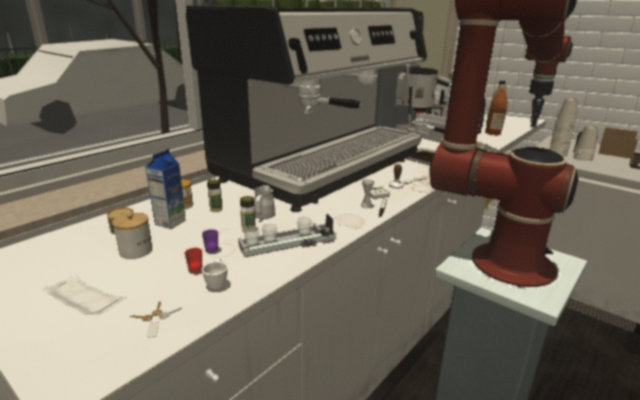

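View pics/side.png

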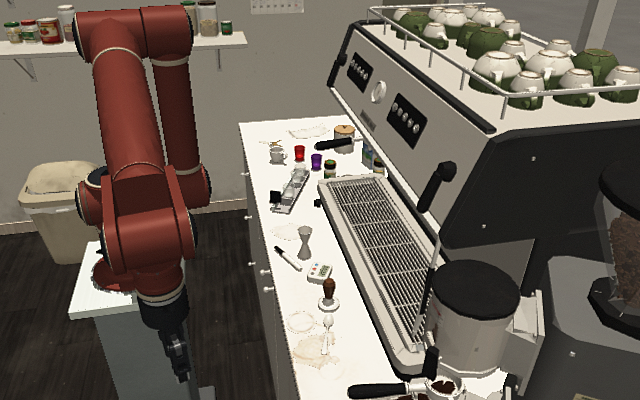

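The tray is at about (288,238) in scene and (291,190) in side. The stop's black tab is at about (328,226) and (275,198). The red and purple glasses, at (194,260) and (210,240) in scene, are look-alikes outside the tray. Next I'll enlarge the tray and measure it.

Run:
```python
from h import *
out=[]
for n,(u0,u1,v0,v1) in {"scene":(225,350,200,265),"side":(255,330,155,220)}.items():
    z=np.load(n+".npz");im,d=z["im"],z["d"];c=cam(n);P=cloud(c,d)
    out.append(cv2.resize(im[v0:v1,u0:u1,::-1],(780,290) if n=="scene" else (346,300),interpolation=cv2.INTER_CUBIC))
    sub=np.zeros(d.shape,bool);sub[v0:v1,u0:u1]=1
    m=sub&(im.max(-1)<60)&(d>0)&(P[...,2]>0.03)&(P[...,2]<0.09)
    k,l,s,_=cv2.connectedComponentsWithStats(m.astype(np.uint8))
    for i in range(1,k):
        if s[i,4]>8: Q=P[l==i];print(n,"dark",s[i],Q.min(0).round(3),Q.max(0).round(3),np.median(Q,0).round(3))
    # points of tray rim at z 20..28mm
    m=sub&(d>0)&(P[...,2]>0.018)&(P[...,2]<0.03)
    Q=P[m][:,:2]; r=cv2.minAreaRect(Q.astype(np.float32)*1000);print(n,"rim",m.sum(),r)
pad=np.zeros((300,780,3),np.uint8);pad[:,:346]=out[1]
cv2.imwrite("pics/crop.png",np.vstack([out[0],pad]))
```

```text
scene dark [284 200  33   7 122] [0.582 0.14  0.036] [0.674 0.199 0.066] [0.618 0.184 0.055]
scene dark [321 217  11  18  77] [0.442 0.223 0.03 ] [0.473 0.264 0.07 ] [0.455 0.235 0.047]
scene rim 615 ((599.0860595703125, 286.579833984375), (281.3660888671875, 234.81109619140625), 60.6451530456543)
side dark [324 173   6   5  17] [0.662 0.322 0.043] [0.679 0.341 0.062] [0.666 0.331 0.053]
side dark [270 191  12  12 122] [0.445 0.206 0.031] [0.482 0.235 0.077] [0.462 0.219 0.054]
side dark [314 198  16  22  80] [0.58  0.018 0.053] [0.605 0.151 0.079] [0.597 0.126 0.069]
side rim 273 ((567.424560546875, 377.3259582519531), (409.09942626953125, 204.5150146484375), 81.4394760131836)
```

View pics/crop.png

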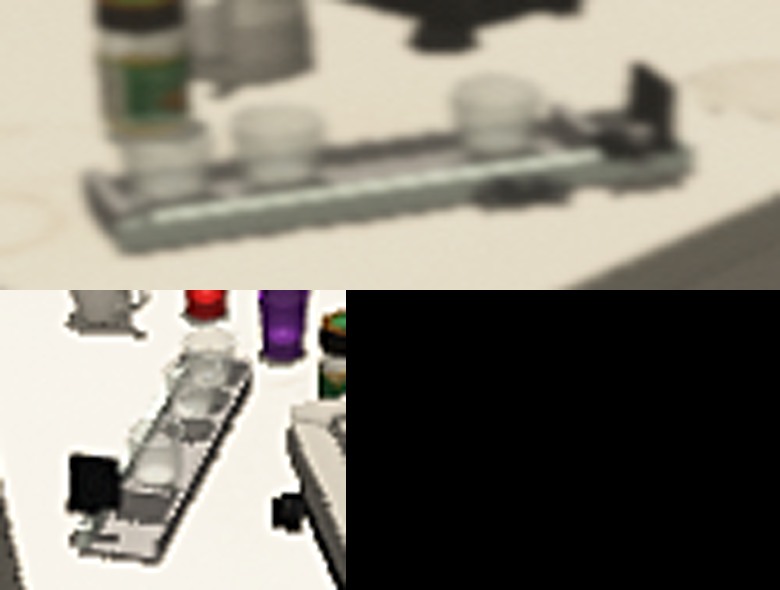

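The crop confirms the tray with the black tab at the open end, the three clear glasses, and the dark clip in scene at about (308,243). Next I'll get the tray direction and rough clearance.

Run:
```python
from h import *
c=cam("scene");s=cam("side")
a=ray(c,244.2,256,0);b=ray(c,335.6,238,0);print("scene robot-side edge",a,b,np.linalg.norm(a-b))
p=ray(s,272.4,212.4,0.0);q=ray(s,289.7,213.5,0);r=ray(s,309.2,172.3,0.024);print("side",p,q,r, "yaw",np.degrees(np.arctan2(*(r-q)[1::-1])))
print("yaw scene",np.degrees(np.arctan2(*(a-b)[1::-1])))
print("clip",ray(c,308.3,242.6,0.01))
for n in("scene","side"):
    z=np.load(n+".npz");P=cloud(cam(n),z["d"])
    # obstacles near path: tall points around stop
    m=(z["d"]>0)&(P[...,2]>.09)&(P[...,2]<.6)&(np.hypot(P[...,0]-.45,P[...,1]-.2)<.3);Q=P[m]
    if len(Q): i=np.argmin(np.hypot(Q[:,0]-.45,Q[:,1]-.2));print(n,"nearest tall",Q[i],Q.min(0),len(Q))
print(np.array(camera_params("wrist")["hand_eye"]).round(3),camera_params("wrist")["fovy"])
```

```text
scene robot-side edge [0.57114895 0.45849047 0.        ] [0.44476309 0.21158679 0.        ] 0.277371255050979
side [0.44906922 0.20524506 0.        ] [0.50659309 0.18632993 0.        ] [0.62493459 0.42125162 0.024     ] yaw 63.26337750882794
yaw scene 62.89285377650331
clip [0.47617758 0.29918311 0.01      ]
scene nearest tall [0.59092998 0.17069513 0.11123058] [ 0.16871631 -0.06401526  0.09005166] 9032
side nearest tall [0.59866915 0.17154661 0.1114665 ] [ 0.22303184 -0.06949468  0.09000952] 4317
[[ 0.    -0.96  -0.282  0.072]
 [ 1.     0.     0.     0.   ]
 [ 0.    -0.282  0.96  -0.141]
 [ 0.     0.     0.     1.   ]] 64.38013620173899
```

```bash
cat >> h.py <<'E'
def delta(P,ang=None):
    "units: shift to world TCP P and turn about z for tool x at heading ang, tool kept straight down"
    s=state();q=np.array(s["tool_rot"]);T=R.from_quat(q[[1,2,3,0]]).as_matrix()
    sh=T.T@(np.array(P)-s["tool_pos"])/0.025
    h=np.radians(ang) if ang is not None else np.arctan2(T[1,0],T[0,0])
    G=np.array([[np.cos(h),np.sin(h),0],[np.sin(h),-np.cos(h),0],[0,0,-1]])
    return sh.round(3),(np.degrees(R.from_matrix(T.T@G).as_rotvec())/8).round(2)
E
python3 - <<'E'
from h import *
print(delta((.36,-.25,.23),63),delta((.447,.186,.23),63))
for n in("scene","side"):
    z=np.load(n+".npz");P=cloud(cam(n),z["d"])
    m=(z["d"]>0)&(P[...,2]>.1)&(P[...,2]<.7)&(P[...,0]>.3)&(P[...,0]<.58)&(abs(P[...,1])<.5);Q=P[m]
    v,u=np.nonzero(m);print(n,len(Q),Q.min(0) if len(Q) else"",[(a,b,*p.round(2)) for a,b,p in list(zip(u,v,Q))[::max(1,len(Q)//8)]])
E
```

```text
(array([ 11.144, -11.446,   0.032]), array([-0.01, -0.01, -5.91])) (array([ 19.225, -27.287,   0.062]), array([-0.01, -0.01, -5.91]))
scene 107 [ 0.53914127 -0.02745172  0.33412715] [(np.int64(349), np.int64(100), np.float64(0.58), np.float64(-0.01), np.float64(0.36)), (np.int64(356), np.int64(101), np.float64(0.55), np.float64(-0.01), np.float64(0.36)), (np.int64(358), np.int64(102), np.float64(0.55), np.float64(-0.02), np.float64(0.36)), (np.int64(358), np.int64(103), np.float64(0.55), np.float64(-0.01), np.float64(0.35)), (np.int64(356), np.int64(104), np.float64(0.55), np.float64(-0.01), np.float64(0.35)), (np.int64(354), np.int64(105), np.float64(0.56), np.float64(-0.01), np.float64(0.35)), (np.int64(353), np.int64(106), np.float64(0.56), np.float64(-0.01), np.float64(0.34)), (np.int64(352), np.int64(107), np.float64(0.57), np.float64(-0.01), np.float64(0.34)), (np.int64(356), np.int64(108), np.float64(0.55), np.float64(-0.01), np.float64(0.34))]
side 119 [ 0.5432711  -0.03703947  0.33811841] [(np.int64(320), np.int64(141), np.float64(0.56), np.float64(-0.01), np.float64(0.36)), (np.int64(324), np.int64(142), np.float64(0.57), np.float64(-0.03), np.float64(0.36)), (np.int64(326), np.int64(143), np.float64(0.58), np.float64(-0.02), np.float64(0.36)), (np.int64(327), np.int64(144), np.float64(0.58), np.float64(-0.03), np.float64(0.36)), (np.int64(327), np.int64(145), np.float64(0.58), np.float64(-0.03), np.float64(0.35)), (np.int64(314), np.int64(147), np.float64(0.54), np.float64(-0.02), np.float64(0.35)), (np.int64(314), np.int64(148), np.float64(0.55), np.float64(-0.02), np.float64(0.34)), (np.int64(315), np.int64(149), np.float64(0.54), np.float64(-0.03), np.float64(0.35)), (np.int64(318), np.int64(150), np.float64(0.55), np.float64(-0.03), np.float64(0.34))]
```

Emit:
jog_arm --targets '[[[11.1,-11.4,0],[0,0,-5.9],0],[[11.1,-11.4,0],[0,0,-5.9],0],[[11.1,-11.4,0],[0,0,-5.9],0],[[11.1,-11.4,0],[0,0,-5.9],0],[[11.1,-11.4,0],[0,0,-5.9],0],[[11.1,-11.4,0],[0,0,-5.9],0],[[11.1,-11.4,0],[0,0,-5.9],0],[[11.1,-11.4,0],[0,0,-5.9],0]]'

```text
time: 1.1
tool_pos: [0.3597, -0.2505, 0.2309]
tool_rot: [-0.0, 0.852, 0.524, -0.0]
contact_force: [-0.0, -0.4, 0.5]
gripper_width: 0.0
grasp_force: 0.0
```

Run:
```python
from h import *
print(delta((.375,0,.23),63),delta((.447,.186,.23),63),state()["tool_pos"],state()["time"])
```

```text
(array([ 9.216, -3.984,  0.039]), array([-0.  ,  0.  ,  0.02])) (array([17.155, -4.776,  0.039]), array([-0.  ,  0.  ,  0.02])) [ 0.35972861 -0.25054398  0.23094395] 1.1
```

Emit:
jog_arm --targets '[[[9.2,-4.0,0],[0,0,0],0],[[9.2,-4.0,0],[0,0,0],0],[[9.2,-4.0,0],[0,0,0],0],[[9.2,-4.0,0],[0,0,0],0],[[17.2,-4.8,0],[0,0,0],0],[[17.2,-4.8,0],[0,0,0],0],[[17.2,-4.8,0],[0,0,0],0],[[17.2,-4.8,0],[0,0,0],0]]'

```text
time: 2.1
tool_pos: [0.4488, 0.1874, 0.2306]
tool_rot: [-0.0, 0.852, 0.523, -0.001]
contact_force: [-0.4, 0.1, -0.3]
gripper_width: 0.0
grasp_force: 0.0
```

Run:
```python
from h import *
c=cam("wrist");im,d=grab_frame("wrist");cv2.imwrite("pics/w1.png",im[...,::-1]);np.savez("w1.npz",im=im,d=d,**{f"c{i}":x for i,x in enumerate(c)});print(state()["tool_pos"],c[4])
```

```text
[0.44888264 0.18720009 0.23063652] [0.48136114 0.25119353 0.37176357]
```

View pics/w1.png

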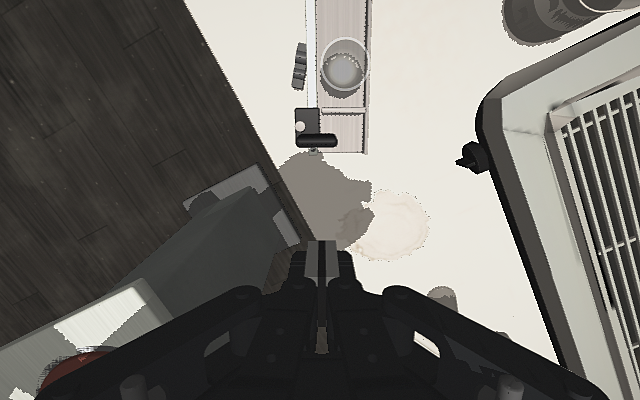

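Wrist view: the stop's tab is at (316,140), the pin barrel at (300,127), the clip at (299,67), glass 3 at (345,65), and the shut fingertips at about (320,243).

Run:
```python
from h import *
z=np.load("w1.npz");im,d=z["im"],z["d"];c=tuple(z[f"c{i}"] for i in range(5));P=cloud(c,d)
sub=np.zeros(d.shape,bool);sub[:165,280:380]=1
m=sub&(d>0)&(P[...,2]>.066)&(P[...,2]<.085)
m[:100]=0
Q=P[m];r=cv2.minAreaRect(Q[:,:2].astype(np.float32)*1000);print("tab",m.sum(),Q[:,2].mean(),r)
# rail left edge line, z~.024
m2=sub&(d>0)&(abs(P[...,2]-.024)<.004)&(im.min(-1)>150);
dk=sub&(im.max(-1)<110);dk[:35]=0;dk[100:]=0;dk[:,312:]=0;v,u=np.nonzero(dk);print("clip px",u.min(),u.max(),v.min(),v.max(),"z",np.median(P[dk][:,2]))
h=np.radians(63);e=np.array([np.cos(h),np.sin(h)]);x=np.array([np.sin(h),-np.cos(h)])
for v in range(v.min(),v.max()+1):
    row=np.nonzero(dk[v])[0]
    print(v,row.min(),row.max(),P[v,row][:,2].round(4).min(),P[v,row][:,2].max().round(4),(P[v,row,:2]@e).mean().round(4),(P[v,row,:2]@x).mean().round(4))
print("tab along/across",(Q[:,:2]@e).min(),(Q[:,:2]@e).max(),(Q[:,:2]@x).min(),(Q[:,:2]@x).max())
b=(u:=299.5,127);p=P[127,299];print("barrel",p,p[:2]@e,p[:2]@x)
tw=[]
for v in (20,60,100):
    ex=np.nonzero(sub[v]&(d[v]>0)&(abs(P[v,:,2]-.024)<.004))[0];q=P[v,ex];print(v,ex.min(),ex.max(),(q[:,:2]@x).min(),(q[:,:2]@x).max())
t=np.array(state()["tool_pos"]);print("tcp",t[:2]@e,t[:2]@x)
cv2.imwrite("pics/w1c.png",cv2.resize(im[20:170,270:390,::-1],None,fx=4,fy=4,interpolation=cv2.INTER_CUBIC))
```

```text
tab 468 0.07328840712727296 ((462.12725830078125, 224.785400390625), (10.164140701293945, 39.337257385253906), 63.552860260009766)
clip px 292 306 43 90 z 0.0178077777557491
43 298 301 0.0131 0.0159 0.504 0.2921
44 298 305 0.014 0.0163 0.503 0.2942
45 298 305 0.0137 0.0159 0.5021 0.2938
46 298 300 0.014 0.0155 0.5011 0.2916
47 298 299 0.0142 0.0146 0.5003 0.291
48 297 297 0.013 0.013 0.4995 0.2894
49 297 305 0.0134 0.0135 0.4985 0.2935
50 297 305 0.0144 0.0168 0.4973 0.2923
51 296 304 0.0134 0.02 0.4961 0.2927
52 297 305 0.0167 0.0219 0.4948 0.2938
53 296 305 0.0197 0.023 0.4936 0.2934
54 296 305 0.0203 0.022 0.4927 0.2934
55 300 305 0.0206 0.0225 0.4917 0.2954
56 305 305 0.0228 0.0228 0.4906 0.298
57 296 300 0.021 0.0225 0.4898 0.2908
58 295 306 0.0196 0.0223 0.4889 0.2921
59 295 305 0.0198 0.0235 0.488 0.2928
60 295 305 0.0189 0.0223 0.4872 0.2927
61 295 306 0.018 0.021 0.4863 0.2932
62 295 306 0.0175 0.0197 0.4855 0.2931
63 297 306 0.0155 0.0187 0.4847 0.294
64 295 306 0.0143 0.0182 0.4839 0.2939
65 295 306 0.0136 0.016 0.4831 0.2912
66 295 306 0.0119 0.0159 0.4822 0.2928
67 295 3
[... 589 characters left out ...]
0149 0.4664 0.2878
83 292 303 0.0131 0.0141 0.4655 0.2893
84 292 303 0.0129 0.0152 0.4645 0.2909
85 292 303 0.0087 0.0152 0.4636 0.2908
86 292 303 0.0065 0.0152 0.4626 0.2892
87 293 302 0.0107 0.0147 0.4615 0.2878
88 295 302 -0.0027 0.015 0.4607 0.2899
89 294 302 -0.003 -0.0013 0.4602 0.29
90 297 297 -0.0008 -0.0008 0.4591 0.2875
tab along/across 0.4049618534209708 0.41529526250625237 0.29004979015656623 0.32936356771650965
barrel [0.45180884 0.24321624 0.04396896] 0.4218241808420138 0.29214675926515676
20 306 371 0.29937494146612215 0.36329279150141397
60 296 356 0.2887045336832693 0.3493272313329192
100 308 368 0.30058120439152225 0.36336337226109
tcp 0.37058495454092366 0.3149702955134464
```

View pics/w1c.png

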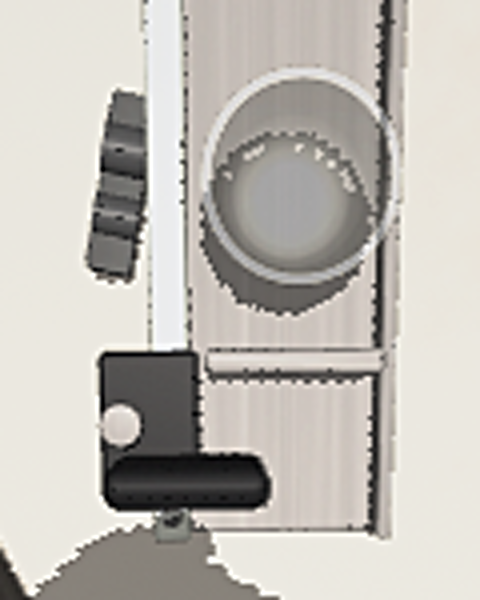

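Measured along the tray axis: push face 0.405, pin 0.423, notch about 0.4815 (ridges at 0.4745 and 0.4905 with heights 20 and 23 mm, as specified). Travel to the notch is therefore about 58 mm. I'll descend behind the tab.

Emit:
jog_arm --targets '[[[0,-0.2,2],[0,0,0],0],[[0,-0.2,4],[0,0,0],0],[[0,-0.2,6],[0,0,0],0],[[0,-0.2,7.2],[0,0,0],0],[[0,-0.2,7.2],[0,0,0],0]]'

```text
time: 2.78
tool_pos: [0.4413, 0.1855, 0.0485]
tool_rot: [-0.001, 0.854, 0.521, -0.003]
contact_force: [-0.1, 0.2, 0.5]
gripper_width: -0.002
grasp_force: 0.0
```

Emit:
jog_arm --targets '[[[0.4,0,0],[0,0,0],0],[[0.6,0,0],[0,0,0],0],[[0.7,0,0],[0,0,0],0],[[0.8,0,0],[0,0,0],0],[[0.85,0,0],[0,0,0],0]]'

```text
time: 3.4
tool_pos: [0.4534, 0.207, 0.0515]
tool_rot: [0.0, 0.853, 0.522, 0.0]
contact_force: [0.0, 0.3, 0.1]
gripper_width: 0.005
grasp_force: 0.0
```

```bash
cat > look.py <<'E'
import sys
from h import *
c=cam("wrist");t=np.array(state()["tool_pos"]);f=state()["contact_force"];im,d=grab_frame("wrist");P=cloud(c,d)
h=np.radians(63);e=np.array([np.cos(h),np.sin(h)]);x=np.array([np.sin(h),-np.cos(h)])
A=P[...,:2]@e;B=P[...,:2]@x
m=(d>0)&(P[...,2]>.066)&(P[...,2]<.085)&(A>t[:2]@e+.006)&(A<.5)&(B>.27)&(B<.35)&(im.max(-1)<90)
print("tcp",t[:2]@e,t[:2]@x,t[2],"f along",np.array(f)[:2]@e)
if m.any(): print("tab",m.sum(),np.percentile(A[m],[1,50,99]),B[m].min(),B[m].max())
# pin barrel: light round top ~z .044
b=(d>0)&(abs(P[...,2]-.045)<.006)&(abs(B-.292)<.007)&(im.min(-1)>150)
if b.any(): print("barrel",b.sum(),A[b].min(),A[b].max(),A[b].mean())
n=(d>0)&(abs(B-.290)<.006)&(abs(P[...,2]-.021)<.004)&(A>.45)&(A<.52)&(im.max(-1)<110)
if n.any(): print("ridges",np.histogram(A[n],np.arange(.462,.506,.004)))
if len(sys.argv)>1: cv2.imwrite(f"pics/{sys.argv[1]}.png",im[...,::-1])
E
python3 look.py w2
```

```text
tcp 0.39029786824023904 0.30995532139642124 0.05150313820053706 f along 0.27407991198295656
tab 3667 [0.39667744 0.40952362 0.4152864 ] 0.2899973978561965 0.32989714545125715
ridges (array([  0,   6, 148, 100,  37,  57, 144,  86,  59,   0]), array([0.462, 0.466, 0.47 , 0.474, 0.478, 0.482, 0.486, 0.49 , 0.494,
       0.498, 0.502]))
```

View pics/w2.png

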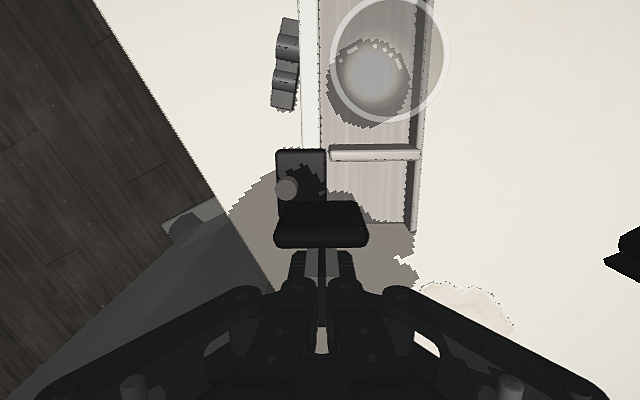

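The fingertips are centred just behind the tab at (320,250). The ridges read at 0.474 and 0.490 again, which confirms the notch. I'll push slowly up to just before the low ridge.

Emit:
jog_arm --targets '[[[0.1,0,0],[0,0,0],0],[[0.2,0,0],[0,0,0],0],[[0.3,0,0],[0,0,0],0],[[0.4,0,0],[0,0,0],0],[[0.5,0,0],[0,0,0],0],[[0.6,0,0],[0,0,0],0],[[0.7,0,0],[0,0,0],0],[[0.8,0,0],[0,0,0],0]]'

```text
time: 4.45
tool_pos: [0.4623, 0.2247, 0.0512]
tool_rot: [-0.0, 0.853, 0.522, -0.0]
contact_force: [-1.1, -1.2, 0.6]
gripper_width: -0.004
grasp_force: 0.4
```

Emit:
jog_arm --targets '[[[0.1,0,0],[0,0,0],0],[[0.2,0,0],[0,0,0],0],[[0.3,0,0],[0,0,0],0],[[0.4,0,0],[0,0,0],0],[[0.5,0,0],[0,0,0],0],[[0.6,0,0],[0,0,0],0],[[0.65,0,0],[0,0,0],0],[[0.7,0,0],[0,0,0],0]]'

```text
time: 5.45
tool_pos: [0.4703, 0.2402, 0.0513]
tool_rot: [0.0, 0.853, 0.522, -0.0]
contact_force: [-1.5, -0.1, -0.2]
gripper_width: 0.003
grasp_force: 0.7
```

```bash
python3 look.py w3
```

```text
tcp 0.4275816863085923 0.3100106076265937 0.05126978421675858 f along -0.7451707840385642
tab 3504 [0.43391668 0.44346146 0.44878505] 0.2894550630100032 0.3291026797657724
ridges (array([  0,   0,  28,  88,  31,  37, 111,  55,  71,   0]), array([0.462, 0.466, 0.47 , 0.474, 0.478, 0.482, 0.486, 0.49 , 0.494,
       0.498, 0.502]))
```

View pics/w3.png

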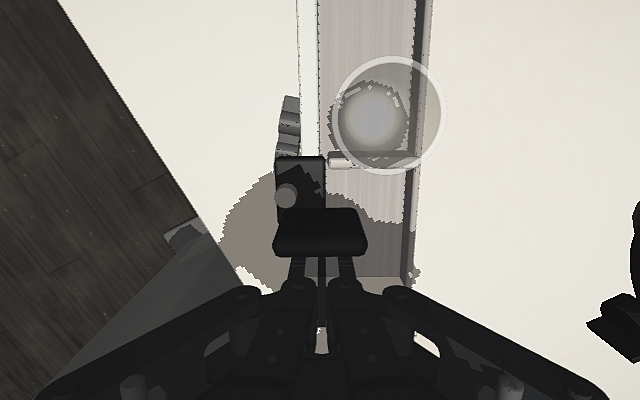

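The tab's face is at 0.4385 and moves with the fingers. Glass 3, at (388,115), is upright and touching the fence. The notch is about 25 mm farther.

Emit:
jog_arm --targets '[[[0.08,0,0],[0,0,0],0],[[0.16,0,0],[0,0,0],0],[[0.24,0,0],[0,0,0],0],[[0.32,0,0],[0,0,0],0],[[0.4,0,0],[0,0,0],0],[[0.4,0,0],[0,0,0],0]]'

```text
time: 6.25
tool_pos: [0.4752, 0.2493, 0.0514]
tool_rot: [0.0, 0.853, 0.522, 0.0]
contact_force: [-1.5, -0.9, -0.3]
gripper_width: -0.0
grasp_force: 0.2
```

Emit:
jog_arm --targets '[[[0.04,0,0],[0,0,0],0],[[0.08,0,0],[0,0,0],0],[[0.12,0,0],[0,0,0],0],[[0.12,0,0],[0,0,0],0]]'

```text
time: 6.75
tool_pos: [0.4758, 0.2505, 0.0515]
tool_rot: [0.001, 0.853, 0.522, -0.002]
contact_force: [-4.4, -6.9, 4.6]
gripper_width: 0.002
grasp_force: 4.1
```

Emit:
jog_arm --targets '[[[0.04,0,0],[0,0,0],0],[[0.08,0,0],[0,0,0],0],[[0.08,0,0],[0,0,0],0]]'

```text
time: 7.12
tool_pos: [0.4767, 0.2524, 0.0515]
tool_rot: [0.001, 0.853, 0.522, -0.001]
contact_force: [-4.1, -6.4, 4.1]
gripper_width: 0.002
grasp_force: 3.8
```

Emit:
jog_arm --targets '[[[0.04,0,0],[0,0,0],0],[[0.08,0,0],[0,0,0],0],[[0.08,0,0],[0,0,0],0]]'

```text
time: 7.5
tool_pos: [0.4781, 0.2551, 0.0515]
tool_rot: [0.0, 0.853, 0.522, -0.0]
contact_force: [-1.7, -3.6, 2.3]
gripper_width: 0.001
grasp_force: 1.9
```

Emit:
jog_arm --targets '[[[0.04,0,0],[0,0,0],0],[[0.04,0,0],[0,0,0],0]]'

```text
time: 7.75
tool_pos: [0.479, 0.2567, 0.0514]
tool_rot: [-0.0, 0.853, 0.522, 0.001]
contact_force: [-1.2, -0.5, 0.1]
gripper_width: -0.003
grasp_force: 0.4
```

Emit:
jog_arm --targets '[[[0.04,0,0],[0,0,0],0],[[0.04,0,0],[0,0,0],0]]'

```text
time: 8.0
tool_pos: [0.4793, 0.2574, 0.0514]
tool_rot: [-0.0, 0.853, 0.522, 0.0]
contact_force: [-0.0, -0.2, 0.7]
gripper_width: -0.002
grasp_force: 0.2
```

```bash
python3 look.py
```

```text
tcp 0.44695101979081164 0.31017534957426535 0.0514056455302139 f along -0.14984586128549734
tab 3503 [0.45322399 0.46276014 0.4681738 ] 0.28905211410377757 0.32890576367071717
ridges (array([ 0,  0,  0,  0,  0,  0,  0, 21, 76,  0]), array([0.462, 0.466, 0.47 , 0.474, 0.478, 0.482, 0.486, 0.49 , 0.494,
       0.498, 0.502]))
```

The force has fallen away, so the pin is past the crest. The tab is about 5 mm short of where it should sit, so I'll ease forward in small steps and watch it.

Emit:
jog_arm --targets '[[[0.04,0,0],[0,0,0],0],[[0.04,0,0],[0,0,0],0]]'

```text
time: 8.3
tool_pos: [0.4795, 0.2583, 0.0513]
tool_rot: [-0.0, 0.853, 0.522, 0.0]
contact_force: [0.2, -0.2, 0.5]
gripper_width: 0.007
grasp_force: 0.0
```

```bash
python3 look.py
```

```text
tcp 0.4478055845347473 0.31001382014559714 0.05130017993280696 f along -0.05840563974450347
tab 3496 [0.45417164 0.46370314 0.46907214] 0.28950455700727346 0.3287278942340889
ridges (array([ 0,  0,  0,  0,  0,  0,  0,  6, 75,  0]), array([0.462, 0.466, 0.47 , 0.474, 0.478, 0.482, 0.486, 0.49 , 0.494,
       0.498, 0.502]))
```

Emit:
jog_arm --targets '[[[0.04,0,0],[0,0,0],0],[[0.04,0,0],[0,0,0],0]]'

```text
time: 8.6
tool_pos: [0.4799, 0.259, 0.0513]
tool_rot: [-0.0, 0.853, 0.522, 0.0]
contact_force: [-0.3, 1.3, 0.4]
gripper_width: -0.001
grasp_force: 0.0
```

```bash
python3 look.py w4
```

```text
tcp 0.4486306785598795 0.3100360416359786 0.05130983677989617 f along 1.0182905579251322
tab 3682 [0.45500497 0.46805213 0.47380474] 0.2891210661213016 0.32908024101259825
```

View pics/w4.png

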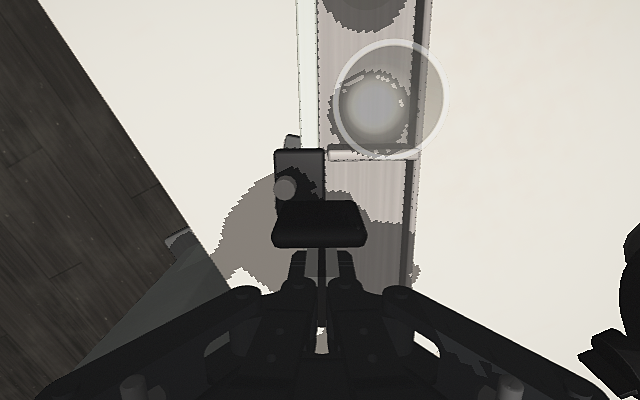

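The stop sprang ahead by itself. The tab's front is at 0.4738, exactly the predicted seated place, with a gap to the fingers and glass 3 upright at (390,98). I'll retreat now.

Emit:
jog_arm --targets '[[[-0.4,0,0],[0,0,0],0],[[-1.2,0,0],[0,0,0],0],[[-1.6,0,0],[0,0,0],0],[[-1.6,0,-2],[0,0,0],0],[[-1.6,0,-4],[0,0,0],0],[[-1.6,0,-6],[0,0,0],0],[[-1.6,0,-7.2],[0,0,0],0],[[-1.6,0,-7.2],[0,0,0],0]]'

```text
time: 9.65
tool_pos: [0.4633, 0.2236, 0.2348]
tool_rot: [0.001, 0.853, 0.522, 0.003]
contact_force: [-0.8, -0.0, -0.6]
gripper_width: 0.003
grasp_force: 0.0
```

```bash
python3 look.py w5
```

```text
tcp 0.4095544851345773 0.31124992654780953 0.23481717929997525 f along -0.3757186690409642
tab 443 [0.46399558 0.46871466 0.47312528] 0.2894923622181419 0.3287111041408325
barrel 80 0.4773227997933901 0.4860328508808687 0.48167259063744083
ridges (array([0, 0, 2, 2, 0, 0, 0, 0, 0, 0]), array([0.462, 0.466, 0.47 , 0.474, 0.478, 0.482, 0.486, 0.49 , 0.494,
       0.498, 0.502]))
```

View pics/w5.png

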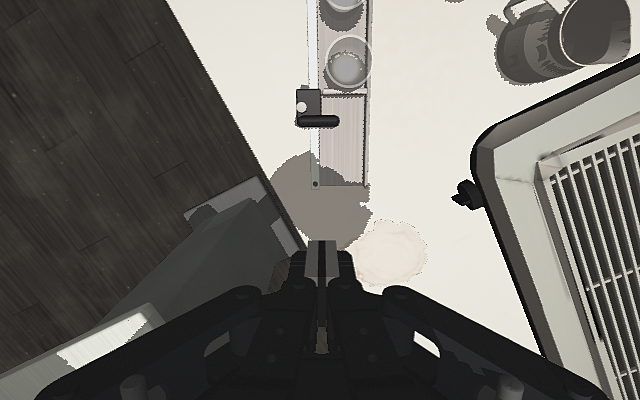

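The pin barrel is at 0.4817, over the notch at 0.4815. The glasses in view stand upright at (347,60) and (342,8), and the hand is clear.

```bash
python3 -c "
from plant import *
print(job_done())"
```

```text
the job is handed in; nothing more can be done
None
```

The stop was pushed until its pin clicked into the clip's notch (pin measured within about 0.2 mm of it); the two glasses still in the last view are upright (glass 1 was out of frame), the hand is clear, and the job was handed in at about 10 s.

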